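Lay out the wheel-bearing kit beside the vice

ROBOT

A 6-joint arm with a two-finger parallel gripper is mounted at the origin on the work surface. World frame = base frame: x ahead of the robot, y to its left, z up, the work surface at z = 0. Lengths are in mm, angles in rad, forces in N, time in s.
With the tool pointing down it reaches from about 350 to 975 mm from the base axis. Payload 7.1 kg.
Tool frame: the origin (TCP) lies midway between the tips of the shut fingers; the grasp point (between the pads) lies 19 mm behind it (ctrl.grip_depth is the distance from the TCP to the grasp point, in mm); z points along the fingers, y is the line along which they close (so a half turn about z gives the same grasp; the last joint's range is limited). The gripper opens to 88 mm and grips with 3 to 60 N. Pads are 20 mm wide; open, the fingers measure 115 mm over their backs; the gripper's body (75 mm by 178 mm) begins 61 mm behind the grasp point.
Start: joints at [1.324, 0.423, 1.63, -0, 1.089, -0.019], TCP at [141.116, 608.844, 222.675] pointing down, gripper open.
Joint ranges: [-3, 3], [-0.9, 2.11], [0.09, 2.58], [-1.31, 4.45], [0.11, 2.69], [-2.54, 2.54]. Speed limits (rad/s): [2.39, 2.39, 3.01, 3.14, 3.14, 3.14].

INTERFACE

Orientations are given as a rotation vector (axis times angle).
In Python, from workcell import get_obs, vision, ctrl gives the robot as it stands.
- The arm moves only by the tool step_arm, never from a script. Its argument "plan" is a list of rows, each a list of 7 numbers: the opening, from -1 (shut) to 1 (fully open), then the shift along the tool's x, y, z as a fraction of full scale, then the turn, a rotation vector about the tool's x, y, z as a fraction of full scale. In form: [[fingers, dx, dy, dz, wx, wy, wz], ...]. A call has 1 to 20 rows; each row shifts and turns the commanded pose from where the row before left it, along the tool's axes as they then stand; what a row does not reach is not made up. Full scale, the value 1, is 50 mm for a shift and 0.12 rad for a turn. A row lasts 1/8 s, in which the tool goes at most 62.5 mm and 10.7 degrees, less where a joint would pass 70% of its speed; a pose out of reach is approached as far as the arm can. A call with a number of a shift or a turn outside -1 to 1 is refused whole. A call with a gripper value outside its range is refused whole. The fingers move at their own pace and stop on an object; the grip force is fixed at half the most. Time passes only in rows, so rows that do not move let the fingers close. It gives the time, the measured TCP pose, the force, the opening and the grip force at its end, in the units of the state.
- get_obs(): the state, without advancing time (a new reading comes with each control period).
- vision.get_image(name): name is "scene" or "top" or "wrist"; returns a dict with "pixels" (400x640x3 uint8, red, green, blue), "depth" (400x640 float32, mm along the optical axis (not along the pixel's ray), 0 where there is no reading), "fx", "fy", "cx", "cy" (pixels), "T" (4x4, takes a point from camera to world coordinates); the wrist camera has in their place "T_tool_cam" (4x4, takes a point from camera to tool coordinates, whose origin is the TCP and whose axes are the flange's). Camera axes: x right, y down, z forward; pixel columns grow to the right and rows downward; lengths in mm; the calibration is good to about 2 mm. A picture is of the moment at which its call begins: read the wrist's pose just before it.
- ctrl.close_job(): hands the job in; it is judged then, once.
The state is a dict: "t": time; "qpos": joint angles; "qvel": joint speeds; "joint_torque": joint torques, N m; "ee_pos": TCP position; "orientation": TCP orientation; "ft_force": force on the tool from outside, world axes, zero at the start; "moment": the same for the moment, N m; "width": finger opening in mm; "grasp_force": force on a finger pad.
Only numpy, scipy, OpenCV 4.12 (cv2) and the standard library are available. Lean on these libraries where they do the work, as an engineer would, in place of code of your own. Each camera call takes 0.05 s, during which the arm holds its last target. There are 200 camera calls.

TASK

Lay out the wheel-bearing kit on the row of three round pads, whatever their colours: stand the green-lidded grease tub in the middle of the pad nearest the small blue vice, the orange spray can in the middle of the pad farthest from the vice, and the brass drift, wide end down as it stands now, in the middle of the pad between them. Lay the steel bearing flat on the middle of the grease tub's lid, and leave the mug and the wrench where they are.

Things in the scene. Friction and masses are not known exactly. Their poses are not given: they have to be found in the camera images.
- tub: grease tub: white cylinder with a flat green lid, 57 mm across, 40 mm high, about 0.12 kg; origin at the centre of its underside, z up along its axis; stands upright on the bench at the start
- bearing: steel bearing, a plain ring 42 mm outside, 20 mm bore, 14 mm high, about 0.05 kg, lying flat on the bench; origin at the centre of its underside, z up along its axis
- drift: brass bearing drift, a stepped rod: foot 36 mm across and 30 mm high, above it a stem 24 mm across up to 70 mm, about 0.25 kg; origin at the centre of its underside, z up along its axis; stands upright on the bench at the start
- can: small orange spray can with a paper band and black cap: 44 mm across, 110 mm high, straight sided for gripping over its full height (grip it on the orange body), about 0.14 kg; origin at the centre of its underside, z up along its axis; stands upright on the bench at the start
- pad_red: red round rubber pad, 72 mm across, 3 mm thick, fixed on a black mat; origin at the centre of its underside, z up; its flat top is 6 mm above the bench. One of three pads in a roughly straight row, about 105 mm apart, in any colour order; the vice stands beyond one end of the row, a fixed grey bolt bin (100 x 80 mm, 45 mm high) beyond the other
- pad_yellow: yellow round rubber pad, 72 mm across, 3 mm thick, fixed on a black mat; origin at the centre of its underside, z up; its flat top is 6 mm above the bench. One of three pads in a roughly straight row, about 105 mm apart, in any colour order; the vice stands beyond one end of the row, a fixed grey bolt bin (100 x 80 mm, 45 mm high) beyond the other
- pad_white: white round rubber pad, 72 mm across, 3 mm thick, fixed on a black mat; origin at the centre of its underside, z up; its flat top is 6 mm above the bench. One of three pads in a roughly straight row, about 105 mm apart, in any colour order; the vice stands beyond one end of the row, a fixed grey bolt bin (100 x 80 mm, 45 mm high) beyond the other
- vice: small blue machine vice with steel jaws, 130 x 74 mm plan, 55 mm high, its screw on the side away from the robot; fixed to the bench; origin at the centre of its underside, its y axis along the row of pads, about 115 mm from the centre of the nearest pad
- mug: blue mug, 76 mm across, 85 mm high, with a handle, a bystander: leave it alone; origin at the centre of its underside
- wrench: steel wrench 170 mm long lying flat on the bench to the robot's left, a bystander: leave it alone; its x axis runs along it, origin at its middle, on its underside
Not all that is in view belongs to the job. Several things have the shape of the can; the one meant has the colours described above. Of the things shaped like the pad_yellow, the yellow one is meant.

How it is judged:
By the outcome, as a careful person would: the job done as asked, in the order asked, and still so for the second after the job is handed in, with the robot touching nothing.
It also fails if it takes over 118 s, if anything falls off the work surface, if the arm or the gripper's body presses on something with over 40 N, if the wrist force passes 120 N, or if a joint passes its speed limit or range.

## Working session

There is one attempt and no reset: what is moved stays moved. The work goes in short steps, Python scripts to look and compute and a tool call to move; the robot and the scene stay as the last step left them, time stands still between calls to the robot, and variables do not carry over. Pictures are saved under pics/ and viewed, at most 14 in all, crops included, and the job is handed in when it is done.

Besides the shell and the picture viewer there is one more tool, called after ">>>" as a command line: name --pt "numbers of a row" for each row, then --argument value for the rest. step_arm: Moves the arm, as the interface text tells. Its arguments: {"type":"object","properties":{"plan":{"type":"array","items":{"type":"array","items":{"type":"number","minimum":-1,"maximum":1}}}},"required":["plan"]}

```bash
mkdir -p pics; python3 - <<'E'
from workcell import get_obs, vision, ctrl
import cv2,pickle,numpy as np
for n in("top","scene"):
    d=vision.get_image(n);pickle.dump(d,open(n+".pkl","wb"));cv2.imwrite(f"pics/{n}0.png",d["pixels"][:,:,::-1])
    print(n,d["fx"],d["cx"],d["cy"],np.round(d["T"],3).tolist())
o=get_obs();print(o["t"],o["ee_pos"],o["orientation"],o["width"])
E
```

```text
top 519.447678166969 316.38402627263594 197.75473043350334 [[0.013, -0.987, 0.161, 336.256], [-1.0, -0.014, -0.004, -10.114], [0.006, -0.161, -0.987, 1217.933], [0.0, 0.0, 0.0, 1.0]]
scene 409.4673765208476 319.3203763498653 200.45138452815087 [[-0.521, 0.582, -0.625, 1222.64], [0.854, 0.348, -0.388, 436.638], [-0.008, -0.735, -0.678, 809.567], [0.0, 0.0, 0.0, 1.0]]
0.1 [141.0152462  608.37759365 222.00879095] [-3.57126992e-01 -3.12106840e+00  2.08693646e-03] 87.92096278084658
```

View pics/top0.png

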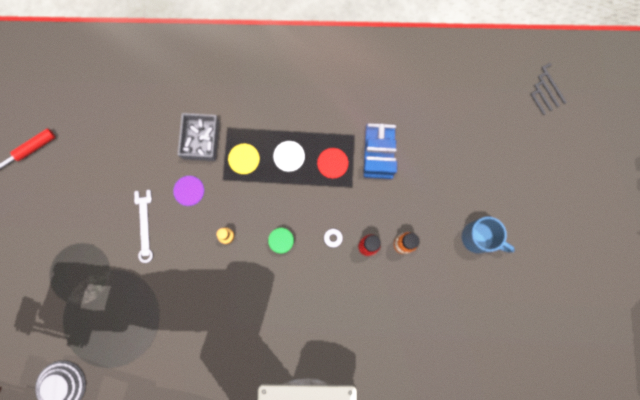

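View pics/scene0.png

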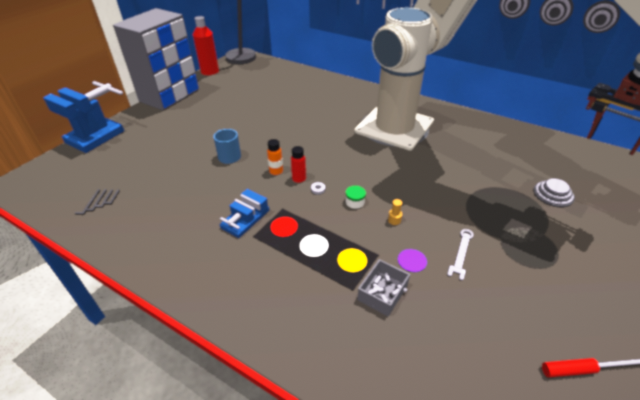

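The top view shows pads yellow (244,158), white (289,156) and red (333,163), with the small vice at (381,152). The tub is at (281,240), bearing (333,238), drift (225,236), orange can (406,243), and a red decoy can at (370,245). So red takes the tub, white the drift and yellow the can.

```bash
cat > h.py <<'E'
import numpy as np,cv2
def ray(d,u,v,z,T=None):
    T=d["T"] if T is None else T
    r=T[:3,:3]@np.array([(u-d["cx"])/d["fx"],(v-d["cy"])/d["fy"],1]);o=T[:3,3]
    return o+r*(z-o[2])/r[2]
def seg(d,lo,hi,box=None):
    """centroid and area of the largest HSV-coloured blob"""
    h=cv2.cvtColor(d["pixels"],cv2.COLOR_RGB2HSV);m=cv2.inRange(h,np.array(lo),np.array(hi))
    if box: k=np.zeros_like(m);k[box[1]:box[3],box[0]:box[2]]=1;m*=k
    n,l,s,c=cv2.connectedComponentsWithStats(m);i=1+s[1:,4].argmax();return c[i],s[i,4]
E
python3 - <<'E'
import pickle,cv2,numpy as np
from h import *
d=pickle.load(open("top.pkl","rb"))
Y=((22,120,120),(35,255,255));W=((0,0,130),(180,70,255))
for n,(lo,hi),b,z in [("yellow",Y,(225,140,262,178),6),("white",W,(270,140,308,175),6),("red",((0,150,100),(180,255,255)),(315,145,350,180),6),
 ("tub",((45,120,60),(80,255,255)),(260,220,300,260),40),("bearing",W,(322,226,345,250),14),("driftall",((10,100,60),(35,255,255)),(212,224,240,248),15)]:
    c,a=seg(d,lo,hi,b);print(n,c.round(1),a,ray(d,*c,z).round(1))
img=cv2.cvtColor(d["pixels"],cv2.COLOR_RGB2BGR)
a=cv2.resize(img[215:265,350:430],None,fx=9,fy=9,interpolation=cv2.INTER_CUBIC)[:, :720]
b=cv2.resize(img[220:250,205:265],None,fx=5,fy=5,interpolation=cv2.INTER_CUBIC)
c=np.zeros((600,720,3),np.uint8);c[:450]=a;c[450:600,:300]=b;cv2.imwrite("pics/crop1.png",c)
E
```

```text
yellow [243.3 158.3] 791 [627.  161.5   6. ]
white [288.6 155.7] 808 [635.   53.5   6. ]
red [332.4 162.7] 760 [619.4 -51.6   6. ]
tub [280.7 240.1] 462 [430.   65.2  40. ]
bearing [333.  237.5] 552 [439.8 -54.3  14. ]
driftall [225.3 235.3] 210 [441.4 195.2  15. ]
```

View pics/crop1.png

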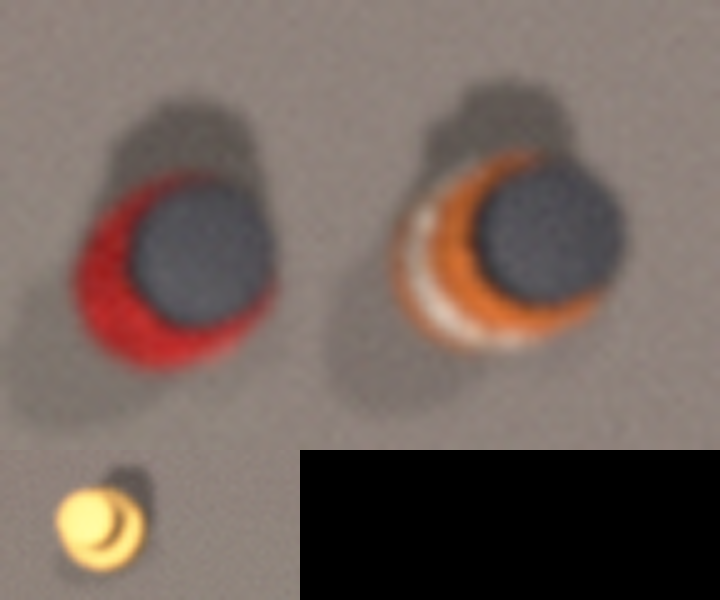

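Crop: the orange can's cap centre is at about px (410.4,240.3) and the red decoy is to its left. The drift's stem top is at about (222.6,233.6), with the foot at about (225.6,235.6). I'll turn the wrist so the fingers close along world x, across the row.

```bash
python3 - <<'E'
import pickle
from h import *
from scipy.spatial.transform import Rotation as R
from workcell import get_obs
d=pickle.load(open("top.pkl","rb"))
print("can",ray(d,410.4,240.3,110).round(1),"drift",ray(d,222.6,233.6,70).round(1),ray(d,225.6,235.6,20).round(1))
o=get_obs();M=R.from_rotvec(o["orientation"]).as_matrix();print(M.round(3), np.arctan2(M[1,1],M[0,1])/0.12)
E
```

```text
can [ 427.9 -216.1  110. ] drift [440.2 192.1  70. ] [440.2 193.7  20. ]
[[-0.974  0.226 -0.   ]
 [ 0.226  0.974 -0.001]
 [ 0.    -0.001 -1.   ]] 11.191151143811124
```

>>> step_arm --pt "1 0 0 0 0 0 1" --pt "1 0 0 0 0 0 1" --pt "1 0 0 0 0 0 1" --pt "1 0 0 0 0 0 1" --pt "1 0 0 0 0 0 1" --pt "1 0 0 0 0 0 1" --pt "1 0 0 0 0 0 1" --pt "1 0 0 0 0 0 1" --pt "1 0 0 0 0 0 1" --pt "1 0 0 0 0 0 1" --pt "1 0 0 0 0 0 1" --pt "1 0 0 0 0 0 0.19" --pt "1 0 0 0 0 0 0"

```text
t: 1.72
ee_pos: [141.1, 608.7, 222.4]
orientation: [2.219, 2.224, -0.001]
ft_force: [-0.4, 0.2, -0.3]
width: 88.1
grasp_force: 0.0
```

>>> step_arm --pt "1 -0.9 0.48 0 0 0 0" --pt "1 -0.9 0.48 0 0 0 0" --pt "1 -0.9 0.48 0 0 0 0" --pt "1 -0.9 0.48 0 0 0 0" --pt "1 -0.9 0.48 0 0 0 0" --pt "1 -0.9 0.48 0 0 0 0" --pt "1 -0.9 0.48 0 0 0 0" --pt "1 -0.9 0.48 0 0 0 0" --pt "1 -0.9 0.48 0 0 0 0" --pt "1 -0.9 0.48 0 0 0 0" --pt "1 -0.9 0.48 0 0 0 0" --pt "1 -0.97 0.5 0 0 0 0" --pt "1 0 0 0 0 0 0" --pt "1 0 0 0 0 0 0"

```text
t: 3.48
ee_pos: [429.9, 65.4, 222.6]
orientation: [-2.221, -2.221, 0.0]
ft_force: [1.1, 0.8, 0.1]
width: 87.6
grasp_force: 0.0
```

```bash
cat >> h.py <<'E'
def wrist(name=None):
    from workcell import get_obs,vision
    from scipy.spatial.transform import Rotation as R
    o=get_obs();d=vision.get_image("wrist");P=np.eye(4);P[:3,:3]=R.from_rotvec(o["orientation"]).as_matrix();P[:3,3]=o["ee_pos"]
    d["T"]=P@d["T_tool_cam"]
    if name: cv2.imwrite(f"pics/{name}.png",d["pixels"][:,:,::-1])
    print("t",round(o["t"],2),"ee",o["ee_pos"].round(1),"w",round(o["width"],1));return d
E
python3 - <<'E'
from h import *
import pickle
d=wrist("w1");pickle.dump(d,open("w1.pkl","wb"));print(d["fx"],d["T"].round(3).tolist())
c,a=seg(d,(45,120,60),(80,255,255));print(c,a,ray(d,*c,40))
E
```

```text
t 3.48 ee [429.9  65.4 222.6] w 87.6
330.0459369188742 [[1.0, 0.0, 0.001, 430.056], [0.0, -0.965, -0.261, 136.691], [0.001, 0.261, -0.965, 384.659], [0.0, 0.0, 0.0, 1.0]]
[322.41438703 180.55065856] 1974 [429.98998159  64.30383554  40.        ]
```

View pics/w1.png

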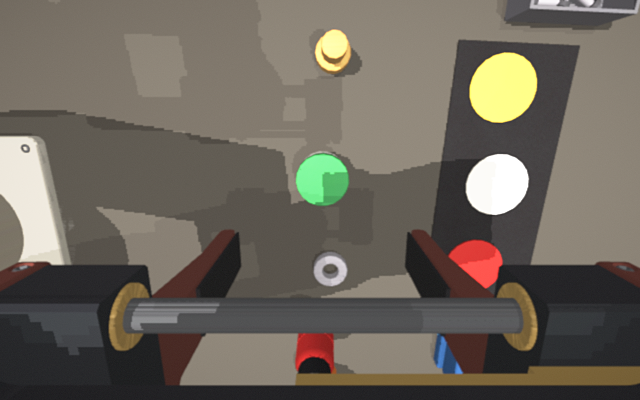

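The wrist view shows the tub at (322,180), drift (334,50), bearing (330,268), yellow (503,88), white (497,184) and red partly hidden by a finger at (475,262). I'll refine the rest from the same picture and lower to the tub.

```bash
python3 - <<'E'
from h import *
import pickle
d=pickle.load(open("w1.pkl","rb"))
Y=((15,100,100),(35,255,255));W=((0,0,120),(180,70,255))
for n,(lo,hi),b,z in [("yellow",Y,(460,40,550,130),6),("white",((0,0,170),(180,50,255)),(455,145,540,225),6),("bearing",((0,0,135),(180,60,255)),(310,248,350,290),14),]:
    c,a=seg(d,lo,hi,b);print(n,c,a,ray(d,*c,z).round(1))
print("drift top",ray(d,335.5,43.5,70).round(1),"foot",ray(d,334,56,15).round(1))
E
```

```text
yellow [502.7250787   87.05062959] 3812 [626.2 161.    6. ]
white [496.82792427 183.84279919] 2958 [634.7  53.3   6. ]
bearing [330.11819596 270.11975117] 643 [439.5 -54.   14. ]
drift top [441.4 193.   70. ] foot [442. 191.  15.]
```

>>> step_arm --pt "1 0 0 0.8 0 0 0" --pt "1 -0.01 0 0.8 0 0 0" --pt "1 0 0 0.8 0 0 0" --pt "1 0 0 0.8 0 0 0" --pt "1 0 0 0.5 0 0 0" --pt "1 0 0 0.5 0 0 0" --pt "1 0 0 0 0 0 0" --pt "-1 0 0 0 0 0 0" --pt "-1 0 0 0 0 0 0" --pt "-1 0 0 0 0 0 0" --pt "-1 0 0 0 0 0 0" --pt "-1 0 0 0 0 0 0"

```text
t: 5.03
ee_pos: [430.5, 64.9, 13.3]
orientation: [2.221, 2.221, 0.001]
ft_force: [-0.7, 1.5, 7.5]
width: 56.4
grasp_force: 30.0
```

>>> step_arm --pt "-1 0 0 -0.6 0 0 0" --pt "-1 0 0 -0.7 0 0 0" --pt "-1 0 0 -0.7 0 0 0" --pt "-1 -0.46 0.75 0 0 0 0" --pt "-1 -0.46 0.75 0 0 0 0" --pt "-1 -0.46 0.75 0 0 0 0" --pt "-1 -0.46 0.75 0 0 0 0" --pt "-1 -0.46 0.78 0 0 0 0" --pt "-1 0 0 0 0 0 0" --pt "-1 0 0 0 0 0 0"

```text
t: 6.28
ee_pos: [617.9, -49.9, 112.1]
orientation: [-2.221, -2.22, 0.002]
ft_force: [0.3, 0.1, -1.6]
width: 56.5
grasp_force: 30.0
```

```bash
python3 - <<'E'
from h import *
d=wrist("w2")
E
```

```text
t 6.28 ee [617.9 -49.9 112.1] w 56.5
```

View pics/w2.png

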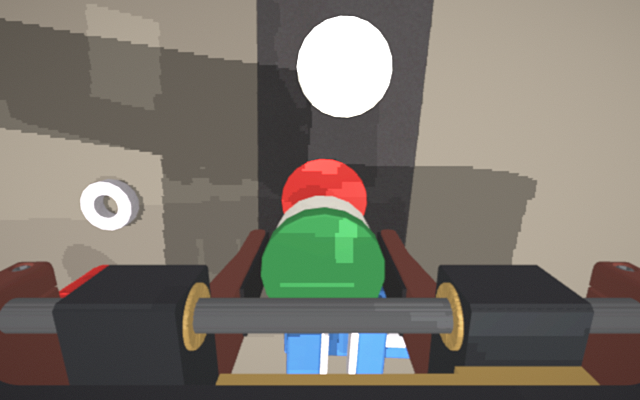

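Red is visible at about (282–367, top 159) above the held tub. I'll fit its outline and white's (344,66).

```bash
python3 - <<'E'
from h import *
from scipy.optimize import least_squares
d=wrist()
h=cv2.cvtColor(d["pixels"],cv2.COLOR_RGB2HSV)
m=cv2.inRange(h,np.array((0,150,60)),np.array((5,255,255)))|cv2.inRange(h,np.array((170,150,60)),np.array((180,255,255)))
m[:150]=0;m[205:]=0;m[:,:270]=0;m[:,380:]=0
P=[]
for v in range(162,196):
    u=np.where(m[v])[0]
    if len(u)>10: P+= [ray(d,u[0]-.5,v,6)[:2],ray(d,u[-1]+.5,v,6)[:2]]
P=np.array(P)
f=least_squares(lambda p:np.hypot(*(P-p[:2]).T)-36,[619,-52],loss="soft_l1");print(len(P),f.x,f.cost)
c,a=seg(d,(0,0,170),(180,50,255),(285,5,400,125));print(ray(d,*c,6))
E
```

```text
t 6.33 ee [617.7 -49.6 112.2] w 56.6
68 [619.01196491 -52.47921431] 1.5356544247491346
[634.46762838  53.6060321    6.        ]
```

>>> step_arm --pt "-1 -0.045 0.028 0.6 0 0 0" --pt "-1 0 0 0.6 0 0 0" --pt "-1 0 0 0.4 0 0 0" --pt "-1 0 0 0.2 0 0 0" --pt "-1 0 0 0 0 0 0"

```text
t: 7.0
ee_pos: [620.3, -52.1, 22.4]
orientation: [-2.22, -2.222, 0.001]
ft_force: [-0.1, 0.3, -0.5]
width: 56.5
grasp_force: 30.0
```

>>> step_arm --pt "-1 0 -0.02 0.05 0 0 0" --pt "-1 0 0 0.02 0 0 0" --pt "-1 0 0 0 0 0 0" --pt "0.6 0 0 0 0 0 0" --pt "0.6 0 0 0 0 0 0" --pt "0.6 0 0 0 0 0 0"

```text
t: 7.75
ee_pos: [619.8, -52.3, 19.3]
orientation: [2.221, 2.222, 0.0]
ft_force: [0.8, -0.0, 0.6]
width: 70.4
grasp_force: 0.0
```

>>> step_arm --pt "1 0 0 -0.6 0 0 0" --pt "1 0 0 -1 0 0 0" --pt "1 0 0 -1 0 0 0" --pt "1 0 0 -1 0 0 0" --pt "1 -0.65 -0.77 -0.4 0 0 0" --pt "1 -0.65 -0.77 0 0 0 0" --pt "1 -0.65 -0.77 0 0 0 0" --pt "1 -0.65 -0.77 0 0 0 0" --pt "1 -0.65 -0.76 0 0 0 0" --pt "1 0 0 0 0 0 0" --pt "1 0 0 0 0 0 0"

```text
t: 9.12
ee_pos: [428.2, -214.9, 219.5]
orientation: [2.222, 2.22, 0.001]
ft_force: [0.3, 0.3, 0.1]
width: 88.0
grasp_force: 0.0
```

```bash
python3 - <<'E'
from h import *
import pickle
from workcell import vision
d=wrist("w3");pickle.dump(d,open("w3.pkl","wb"))
d=vision.get_image("top");h=cv2.cvtColor(d["pixels"],cv2.COLOR_RGB2HSV)
c,a=seg(d,(45,120,60),(80,255,255));print(c,a,ray(d,*c,46))
E
```

```text
t 9.12 ee [ 428.2 -214.9  219.5] w 88.0
[333.07345972 157.67298578] 422 [622.02804634 -51.76004716  46.        ]
```

View pics/w3.png

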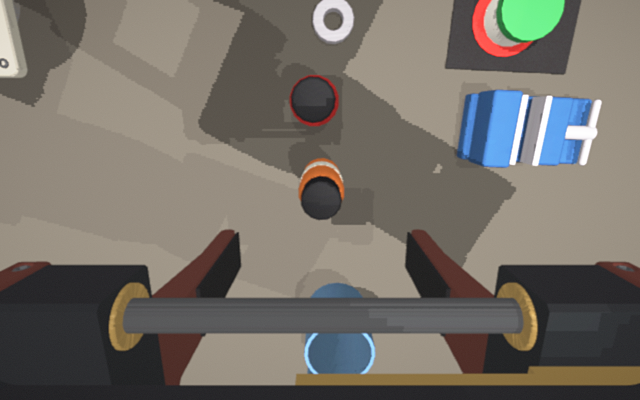

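The can's cap is at about (321.5,199), the red decoy's at (313,101), and the mug is at (339,355), clear of the fingers.

```bash
python3 - <<'E'
from h import *
import pickle
d=pickle.load(open("w3.pkl","rb"))
h=cv2.cvtColor(d["pixels"],cv2.COLOR_RGB2HSV)
print("can",ray(d,321.5,199,110),"red",ray(d,313,101,110),"mug",ray(d,339,355,85))
v=np.where(h[180:190,:,1].min(0)>150)[0];v=v[(v>290)&(v<350)];print(v[[0,-1]])
print(d["depth"][190:208:6,322])
E
```

```text
can [ 427.71609062 -216.81257566  110.        ] red [ 421.12315788 -136.75740721  110.        ] mug [ 446.11555623 -396.03672565   85.        ]
[302 340]
[279.4097  279.56854 282.78754]
```

>>> step_arm --pt "1 -0.03 -0.01 0.8 0 0 0" --pt "1 0 0 0.8 0 0 0" --pt "1 0 0 0.7 0 0 0" --pt "1 0 0 0.7 0 0 0" --pt "1 0 0 0.48 0 0 0" --pt "1 0 0 0 0 0 0" --pt "-1 0 0 0 0 0 0" --pt "-1 0 0 0 0 0 0" --pt "-1 0 0 0 0 0 0" --pt "-1 0 0 0 0 0 0" --pt "-1 0 0 0 0 0 0" --pt "-1 0 0 0 0 0 0"

```text
t: 10.72
ee_pos: [427.2, -216.4, 45.4]
orientation: [2.221, 2.221, 0.0]
ft_force: [-1.3, 0.1, 3.9]
width: 43.8
grasp_force: 30.0
```

>>> step_arm --pt "-1 0 0 -0.6 0 0 0" --pt "-1 0 0 -0.8 0 0 0" --pt "-1 0 0 -0.8 0 0 0" --pt "-1 0 0 -0.8 0 0 0" --pt "-1 0.7 0.4 0 0 0 0" --pt "-1 0.8 0.4 0 0 0 0" --pt "-1 0.8 0.4 0 0 0 0" --pt "-1 0.8 0.4 0 0 0 0" --pt "-1 0.8 0.4 0 0 0 0" --pt "-1 0.8 0.4 0 0 0 0" --pt "-1 0.8 0.4 0 0 0 0" --pt "-1 0.8 0.4 0 0 0 0" --pt "-1 0.75 0.4 0 0 0 0" --pt "-1 0.5 0.39 0 0 0 0" --pt "-1 0 0 0 0 0 0" --pt "-1 0 0 0 0 0 0"

```text
t: 12.72
ee_pos: [625.7, 160.6, 194.4]
orientation: [-2.221, -2.221, 0.003]
ft_force: [-0.2, -0.1, -1.6]
width: 43.8
grasp_force: 30.0
```

```bash
python3 - <<'E'
from h import *
from workcell import vision
d=wrist("w4")
E
```

```text
t 12.72 ee [625.7 160.6 194.4] w 43.8
```

View pics/w4.png

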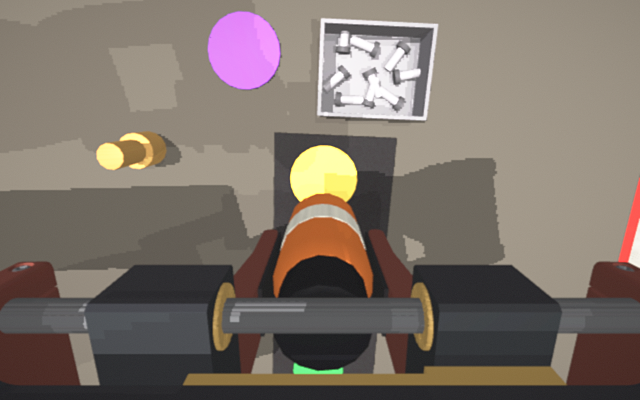

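The can is held upright over yellow, whose visible arc is centred near (324,178). The drift's top is at (112,156).

```bash
python3 - <<'E'
from h import *
from scipy.optimize import least_squares
d=wrist()
h=cv2.cvtColor(d["pixels"],cv2.COLOR_RGB2HSV)
m=cv2.inRange(h,np.array((22,100,100)),np.array((35,255,255)))
P=[]
for v in range(149,190):
    u=np.where(m[v])[0];u=u[(u>280)&(u<370)]
    if len(u)>10: P+= [ray(d,u[0]-.5,v,6)[:2],ray(d,u[-1]+.5,v,6)[:2]]
P=np.array(P)
f=least_squares(lambda p:np.hypot(*(P-p[:2]).T)-36,[626,161],loss="soft_l1");print(len(P),f.x,f.cost)
o=((h[:,:,0]>4)&(h[:,:,0]<18)&(h[:,:,1]>150));u=[324]
for c in (318,324,330):
    v=np.where(o[180:230,c])[0][0]+180;print(v,ray(d,c,v-.5,149)-[0,np.sqrt(22**2-0),0])
for c,z in(((112.5,156),70),): print("drift",ray(d,*c,z))
E
```

```text
t 12.78 ee [625.7 160.3 194.7] w 43.5
72 [626.45361656 160.78665431] 9.640589466912134
194 [622.91008872 157.34719955 149.        ]
194 [626.80333753 157.34729502 149.        ]
194 [630.69651718 157.34739048 149.        ]
drift [443.21250396 193.03927304  70.        ]
```

>>> step_arm --pt "-1 0.01 0.015 0.6 0 0 0" --pt "-1 0 0 0.7 0 0 0" --pt "-1 0 0 0.7 0 0 0" --pt "-1 0 0 0.4 0 0 0" --pt "-1 0 0 0.25 0 0 0" --pt "-1 0 0 0 0 0 0" --pt "-1 0 0 0 0 0 0"

```text
t: 13.7
ee_pos: [628.2, 161.8, 63.8]
orientation: [2.221, 2.221, 0.002]
ft_force: [-0.0, 0.6, -1.1]
width: 43.5
grasp_force: 30.0
```

```bash
python3 - <<'E'
from h import *
import pickle
d=wrist();pickle.dump(d,open("w5.pkl","wb"))
i=d["pixels"][120:300,220:430,::-1];cv2.imwrite("pics/w5.png",cv2.resize(i,None,fx=3,fy=3,interpolation=cv2.INTER_NEAREST))
E
```

```text
t 13.7 ee [628.2 161.8  63.8] w 43.5
```

View pics/w5.png

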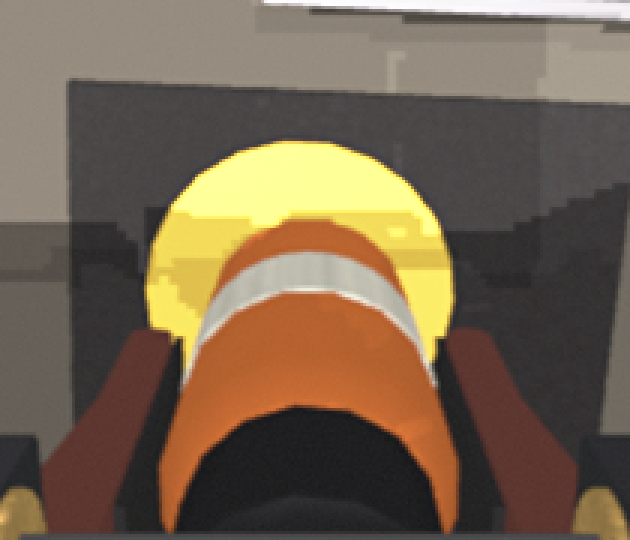

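Crop: pad edges are at crop columns 146 and 455 with the top at row 140. The can's bottom rim peaks at about (308,219).

```bash
python3 - <<'E'
from h import *
import pickle
d=pickle.load(open("w5.pkl","rb"))
g=lambda u,v,z:ray(d,220+u/3-.5,120+v/3-.5,z)
print("pad far edge y-36:",g(300,140,6)-[0,36,0]); print("x l/r",g(146,285,6),g(455,285,6))
print("can far edge y-22",g(308,219,18.4)-[0,22,0])
E
```

```text
pad far edge y-36: [626.50185428 160.77683541   6.        ]
x l/r [590.57156936 162.73828565   6.        ] [662.54897814 162.69542556   6.        ]
can far edge y-22 [628.27516749 159.62524816  18.4       ]
```

>>> step_arm --pt "-1 0 -0.035 0.12 0 0 0" --pt "-1 0 0 0.09 0 0 0" --pt "-1 0 0 0 0 0 0" --pt "-1 0 0 0 0 0 0"

```text
t: 14.25
ee_pos: [625.6, 161.7, 52.1]
orientation: [-2.221, -2.222, 0.0]
ft_force: [-0.6, -0.3, -0.6]
width: 43.8
grasp_force: 30.0
```

>>> step_arm --pt "-1 0 0.01 0.01 0 0 0" --pt "-1 0 0 0 0 0 0" --pt "0.4 0 0 0 0 0 0" --pt "0.4 0 0 0 0 0 0" --pt "0.4 0 0 0 0 0 0" --pt "0.4 0 0 0 0 0 0" --pt "0.4 0 0 -0.5 0 0 0" --pt "0.4 0 0 -0.8 0 0 0" --pt "0.4 0 0 -0.8 0 0 0" --pt "0.4 0 0 -0.8 0 0 0" --pt "0.4 0.16 -0.8 0 0 0 0" --pt "0.4 0.16 -0.8 0 0 0 0" --pt "0.4 0.16 -0.8 0 0 0 0" --pt "0.4 0.16 -0.8 0 0 0 0" --pt "0.4 0 -0.47 0 0 0 0" --pt "0.4 0 0 0 0 0 0" --pt "0.4 0 0 0 0 0 0"

```text
t: 16.38
ee_pos: [443.7, 193.9, 197.1]
orientation: [2.221, 2.221, 0.002]
ft_force: [1.0, -1.0, 0.1]
width: 61.8
grasp_force: 0.0
```

```bash
python3 - <<'E'
from h import *
from workcell import vision
d=wrist();t=vision.get_image("top")
a=d["pixels"][100:280,200:500];b=t["pixels"][110:260,170:410]
a=cv2.resize(a,(480,288));b=cv2.resize(b,(480,300),interpolation=cv2.INTER_CUBIC)
cv2.imwrite("pics/c6.png",np.vstack([a,b])[:,:,::-1])
import pickle;pickle.dump((d,t),open("w6.pkl","wb"))
c,a=seg(t,(45,120,60),(80,255,255));print(c,a,ray(t,*c,46))
E
```

```text
t 16.38 ee [443.7 193.9 197.1] w 61.8
[333.05896226 157.61320755] 424 [622.16958314 -51.72530372  46.        ]
```

View pics/c6.png

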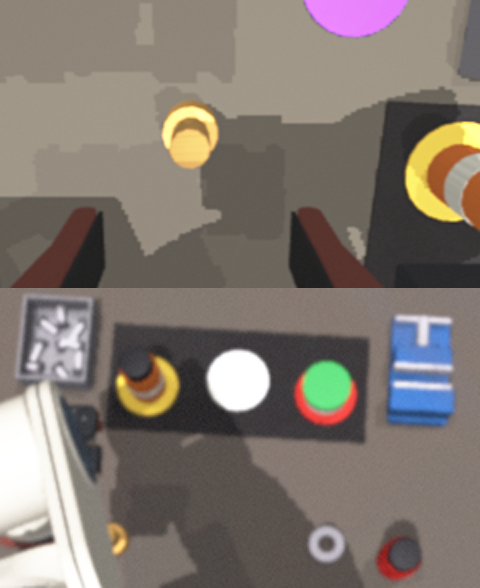

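The can stands upright on yellow and the tub on red. The drift's stem top is at about wrist px (318.5,193.5).

```bash
python3 - <<'E'
from h import *
import pickle
d,t=pickle.load(open("w6.pkl","rb"))
print(ray(d,318.5,193.5,70),"foot",ray(d,319,181,30))
E
```

```text
[440.57806306 192.48136476  70.        ] foot [440.70971141 195.55632236  30.        ]
```

>>> step_arm --pt "0.4 -0.015 -0.052 0.7 0 0 0" --pt "0.4 0 0 0.7 0 0 0" --pt "0.4 0 0 0.7 0 0 0" --pt "0.4 0 0 0.7 0 0 0" --pt "0.4 0 0 0.4 0 0 0" --pt "0.4 0 0 0 0 0 0" --pt "-1 0 0 0 0 0 0" --pt "-1 0 0 0 0 0 0" --pt "-1 0 0 0 0 0 0" --pt "-1 0 0 0 0 0 0" --pt "-1 0 0 0 0 0 0" --pt "-1 0 0 0 0 0 0"

```text
t: 17.98
ee_pos: [440.2, 193.0, 37.1]
orientation: [2.221, 2.222, 0.001]
ft_force: [-1.7, -0.7, 6.2]
width: 23.6
grasp_force: 30.0
```

>>> step_arm --pt "-1 0 0 -0.6 0 0 0" --pt "-1 0 0 -0.8 0 0 0" --pt "-1 0 0 -0.8 0 0 0" --pt "-1 0 0 -0.8 0 0 0" --pt "-1 -0.465 0.65 0 0 0 0" --pt "-1 -0.465 0.65 0 0 0 0" --pt "-1 -0.465 0.65 0 0 0 0" --pt "-1 -0.465 0.65 0 0 0 0" --pt "-1 -0.465 0.65 0 0 0 0" --pt "-1 -0.465 0.65 0 0 0 0" --pt "-1 0 0 0.8 0 0 0" --pt "-1 0 0 0.8 0 0 0" --pt "-1 0 0 0.7 0 0 0" --pt "-1 0 0 0.3 0 0 0" --pt "-1 0 0 0 0 0 0" --pt "-1 0 0 0 0 0 0"

```text
t: 19.98
ee_pos: [636.1, 53.6, 58.0]
orientation: [2.22, 2.221, 0.002]
ft_force: [0.7, -0.1, -2.8]
width: 23.8
grasp_force: 30.0
```

```bash
python3 - <<'E'
from h import *
import pickle
d=wrist();pickle.dump(d,open("w7.pkl","wb"))
i=d["pixels"][100:280,215:425,::-1];cv2.imwrite("pics/w7.png",cv2.resize(i,None,fx=3,fy=3,interpolation=cv2.INTER_NEAREST))
E
```

```text
t 19.98 ee [636.1  53.6  58. ] w 23.8
```

View pics/w7.png

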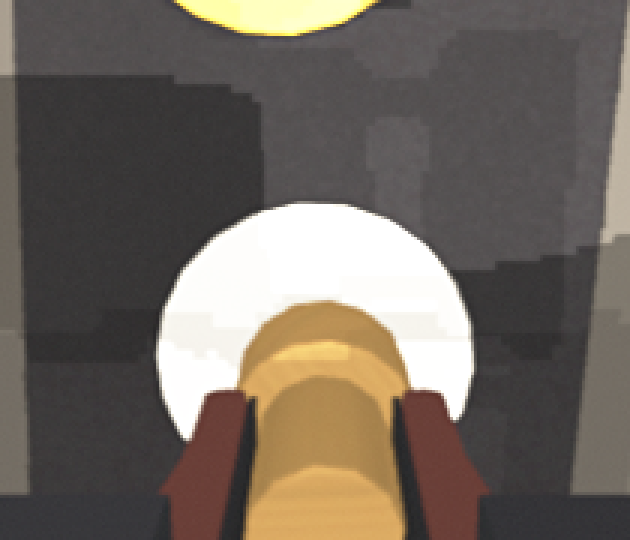

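Crop: white pad edges are at columns 157 and 474 with the top at row 201. The drift's foot rim peaks at about (323,300).

```bash
python3 - <<'E'
from h import *
import pickle
d=pickle.load(open("w7.pkl","rb"))
g=lambda u,v,z:ray(d,215+u/3-.5,100+v/3-.5,z)
print("pad far edge y-36:",g(315,201,6)-[0,36,0]); print("x l/r",g(157,355,6),g(474,355,6))
print("drift far edge y-18",g(323,300,20.9)-[0,18,0])
E
```

```text
pad far edge y-36: [634.41687468  53.22504447   6.        ]
x l/r [598.43411878  53.92151548   6.        ] [670.5191761   53.87835213   6.        ]
drift far edge y-18 [636.13722129  52.89187492  20.9       ]
```

>>> step_arm --pt "-1 0.006 -0.03 0.15 0 0 0" --pt "-1 0 0 0.11 0 0 0" --pt "-1 0 0 0 0 0 0" --pt "-1 0 0 0 0 0 0"

```text
t: 20.52
ee_pos: [633.5, 53.7, 43.6]
orientation: [-2.221, -2.222, 0.0]
ft_force: [0.6, 0.4, -2.6]
width: 23.7
grasp_force: 30.0
```

>>> step_arm --pt "-1 0 0.015 0.01 0 0 0" --pt "-1 0 0 0 0 0 0" --pt "0.2 0 0 0 0 0 0" --pt "0.2 0 0 0 0 0 0" --pt "0.2 0 0 0 0 0 0" --pt "0.2 0 0 0 0 0 0" --pt "0.2 0 0 -0.5 0 0 0" --pt "0.2 0 0 -0.8 0 0 0" --pt "0.2 0 0 -0.8 0 0 0" --pt "0.4 0 0 -0.8 0 0 0" --pt "0.4 -0.43 -0.78 0 0 0 0" --pt "0.4 -0.43 -0.78 0 0 0 0" --pt "0.4 -0.43 -0.78 0 0 0 0" --pt "0.4 -0.43 -0.78 0 0 0 0" --pt "0.4 -0.43 -0.77 0 0 0 0" --pt "0.4 0 0 0 0 0 0" --pt "0.4 0 0 0 0 0 0"

```text
t: 22.65
ee_pos: [440.9, -53.8, 188.7]
orientation: [2.221, 2.22, 0.002]
ft_force: [0.1, 0.6, -0.1]
width: 61.3
grasp_force: 0.0
```

```bash
python3 - <<'E'
from h import *
import pickle
d=wrist("w8");pickle.dump(d,open("w8.pkl","wb"))
E
```

```text
t 22.65 ee [440.9 -53.8 188.7] w 61.3
```

View pics/w8.png

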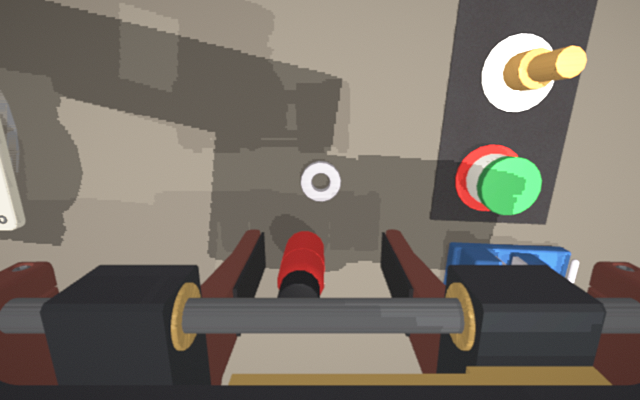

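The drift stands on white at (526,72), the bearing is at (320.5,181.5), and the tub's lid is at (511,186).

```bash
python3 - <<'E'
from h import *
import pickle
d=pickle.load(open("w8.pkl","rb"))
c,a=seg(d,(0,0,150),(180,60,255),(295,155,345,210));print(c,a)
print("bearing",ray(d,320.5,181.5,14))
c,a=seg(d,(45,100,60),(85,255,255));print(c,a,ray(d,*c,46))
print("drift top",ray(d,571.5,62,76))
E
```

```text
[320.39741036 181.25099602] 1004
bearing [439.46748589 -54.3816377   14.        ]
[509.39149511 185.07661154] 2963 [618.4847771  -51.14923085  46.        ]
drift top [634.80938137  53.45396009  76.        ]
```

>>> step_arm --pt "0.4 -0.01 -0.025 0.8 0 0 0" --pt "0.4 0 0 0.8 0 0 0" --pt "0.4 0 0 0.8 0 0 0" --pt "0.4 0 0 0.7 0 0 0" --pt "0.4 0 0 0.4 0 0 0" --pt "0.4 0 0 0.17 0 0 0" --pt "0.4 0 0 0 0 0 0" --pt "-1 0 0 0 0 0 0" --pt "-1 0 0 0 0 0 0" --pt "-1 0 0 0 0 0 0" --pt "-1 0 0 0 0 0 0"

```text
t: 24.08
ee_pos: [439.2, -54.4, 5.4]
orientation: [2.221, 2.221, 0.001]
ft_force: [-0.5, 1.0, 7.9]
width: 41.2
grasp_force: 30.0
```

>>> step_arm --pt "-1 0 0 -0.4 0 0 0" --pt "-1 0 0 -0.8 0 0 0" --pt "-1 0 0 -0.9 0 0 0" --pt "-1 0 0.6 -0.2 0 0 0" --pt "-1 0 0.6 0 0 0 0" --pt "-1 0.05 0.6 0 0 0 0" --pt "-1 0 0.6 0 0 0 0" --pt "-1 0 0.6 0 0 0 0" --pt "-1 0 0.6 0 0 0 0" --pt "-1 0 0 0.6 0 0 0" --pt "-1 0 0 0.5 0 0 0" --pt "-1 0 0 0 0 0 0" --pt "-1 0 0 0 0 0 0"

```text
t: 25.7
ee_pos: [618.9, -51.8, 65.4]
orientation: [2.221, 2.221, 0.001]
ft_force: [0.1, -0.7, -0.4]
width: 41.1
grasp_force: 30.0
```

```bash
python3 - <<'E'
from h import *
import pickle
d=wrist();pickle.dump(d,open("w9.pkl","wb"))
i=d["pixels"][120:300,215:425,::-1];cv2.imwrite("pics/w9.png",cv2.resize(i,None,fx=3,fy=3,interpolation=cv2.INTER_NEAREST))
E
```

```text
t 25.7 ee [618.9 -51.8  65.4] w 41.1
```

View pics/w9.png

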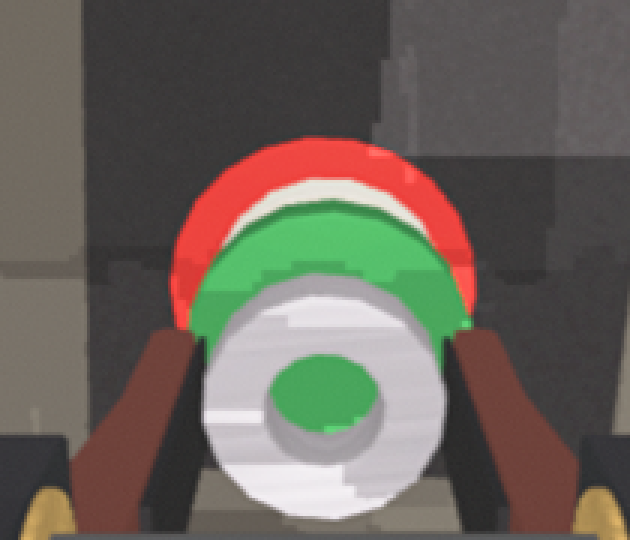

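Crop: pad top is at row 138 (cols 172–475), tub base rim at row 178, lid top-face rim at about row 213, and bearing bottom rim at about (323,274), held level.

```bash
python3 - <<'E'
from h import *
import pickle
d=pickle.load(open("w9.pkl","rb"))
g=lambda u,v,z:ray(d,215+u/3-.5,120+v/3-.5,z).round(1)
print("pad",g(323,138,6)-[0,36,0],g(172,280,6),g(475,280,6))
print("tub base",g(328,178,6)-[0,28.5,0],"lid",g(331,213,46)-[0,28.5,0],g(190,318,46),g(472,318,46))
print("bearing",g(324,274,60)-[0,21,0],g(324,297,74)-[0,21,0],g(202,405,74),g(447,405,74))
E
```

```text
pad [618.9 -52.7   6. ] [583.5 -50.3   6. ] [654.6 -50.3   6. ]
tub base [620.1 -54.4   6. ] lid [620.4 -52.9  46. ] [593.1 -45.4  46. ] [647.8 -45.4  46. ]
bearing [619.1 -53.2  60. ] [619.1 -52.8  74. ] [598.6 -50.9  74. ] [639.8 -50.9  74. ]
```

>>> step_arm --pt "-1 0 0.02 0.15 0 0 0" --pt "-1 0 0 0.09 0 0 0" --pt "-1 0 0 0 0 0 0" --pt "-1 0 0 0 0 0 0"

```text
t: 26.25
ee_pos: [619.6, -51.8, 52.7]
orientation: [-2.221, -2.222, 0.0]
ft_force: [0.1, -0.1, -1.6]
width: 41.4
grasp_force: 30.0
```

>>> step_arm --pt "-1 0 0.01 0.02 0 0 0" --pt "-1 0 0 0 0 0 0" --pt "0.3 0 0 0 0 0 0" --pt "0.3 0 0 0 0 0 0" --pt "0.3 0 0 0 0 0 0" --pt "0.3 0 0 0 0 0 0" --pt "0.3 0 0 -0.4 0 0 0" --pt "0.3 0 0 -0.8 0 0 0" --pt "0.3 0 0 -0.8 0 0 0" --pt "0.3 0 0 -0.8 0 0 0" --pt "0.3 0 -0.8 0 0 0 0" --pt "0.3 0 -0.8 0 0 0 0" --pt "0.3 0 -0.8 0 0 0 0" --pt "0.3 0 0 0 0 0 0" --pt "0.3 0 0 0 0 0 0"

```text
t: 28.12
ee_pos: [501.4, -51.9, 193.0]
orientation: [2.22, 2.22, 0.003]
ft_force: [0.4, -1.0, -0.0]
width: 57.0
grasp_force: 0.0
```

```bash
python3 - <<'E'
from h import *
from workcell import vision
t=vision.get_image("top");s=vision.get_image("scene");d=wrist()
a=cv2.resize(t["pixels"][110:260,170:430],(780,450),interpolation=cv2.INTER_CUBIC);b=cv2.resize(s["pixels"][120:320,200:420],(0,0),fx=.68,fy=.68)
im=np.zeros((590,780,3),np.uint8);im[:450]=a;im[450:450+136,:b.shape[1]]=b;w=cv2.resize(d["pixels"],(220,136));im[450:586,300:520]=w
cv2.imwrite("pics/f.png",im[:,:,::-1])
E
```

```text
t 28.23 ee [501.6 -51.9 192.4] w 56.8
```

View pics/f.png

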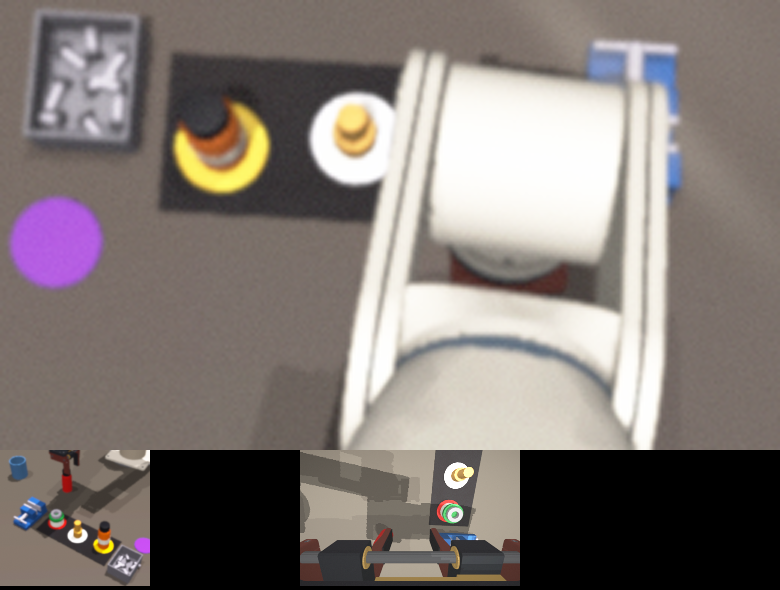

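The can stands on yellow at (210,130) and the drift on white at (354,130). The wrist inset shows the bearing flat and centred on the tub's lid on red, and the arm is clear of everything. Handing in.

```bash
python3 -c "
from workcell import ctrl;print(ctrl.close_job())"
```

```text
the job is handed in; nothing more can be done
None
```

The kit is laid out and handed in at about 28 s: grease tub on the red pad nearest the vice with the bearing flat on its lid, drift on white, orange can on yellow; the mug and wrench were not touched, and the judge's verdict was not shown.

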